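# Check the 16-tooth pump gear on the mesh tester and put it in the kit tray

## Task

Three change gears of the metering pump lie mixed on the bench: pick out the one with 16 teeth, put it on the bare post of the gear tester, fully home and in mesh with the master gear (feel for the gap with light pressure, never forcing the teeth), then roll it by its hub through half a turn, so that it drives the master round until the red line on the collar points to the opposite side; do not turn the master or its collar directly. Then take it off and set it down flat in the blue kit tray, not dropped, leaving the other two gears, the bottle and the screwdriver where they are.

Things in the scene. Friction and masses are not known exactly. Their poses are not given: they have to be found in the camera images.
- gear16: The wanted change gear: black plastic, 16 teeth, 90 mm over the tips (pitch diameter 80), 16 mm thick. A 12-sided aluminium hub, 31 mm across flats, stands on it from 16 to 46 mm above the underside; a 16 mm bore runs through. Tooth ends barely chamfered. About 0.19 kg, lies flat. Origin: on the axis at the underside; z up; a tooth lies on +x and every 22.5 degrees.
- gear13: A change gear to leave alone: the same build, hub and bore, but 13 teeth and 75 mm over the tips. Origin on the axis at the underside.
- gear19: A change gear to leave alone: the same build, hub and bore, but 19 teeth and 105 mm over the tips. Origin on the axis at the underside.
- tester: Gear mesh tester, fixed: grey bed 100 (x) by 220 (y) mm, 22 mm high, black setting wheel at its +y end, dial gauge at its -y end (both below 55 mm). On it, 80 mm apart along y: the bare test post at (0, 40) and the spindle with the steel master gear at (0, -40) mm. Origin: centre of the bed's underside; z up.
- post_seat (a point): On the axis of the bare test post, at the top of the 28 mm collar on which a gear sits when fully home (40 mm above the bench). The post is 13.4 mm thick up to 30 mm above this point, then tapers to 6 mm at 43 mm above it: a gear is centred, with 1.3 mm play all round, before its teeth reach the master.
- master_axis (a point): On the master gear's axis at its upper face (56 mm above the bench). Steel, 16 teeth, 90 mm over the tips, 16 mm thick, teeth as gear16. It turns both ways without end against about 0.15 N m of drag; where its teeth stand differs every time. To drop in, a gear must have a gap at a master tooth: the play is about 2 mm along the pitch circle, of a 15.7 mm pitch.
- spindle: The tester's turning spindle with all it carries: the master gear and, on top, an aluminium zero collar 42 mm across, 9 mm high. Origin: on its axis at the master's underside (40 mm above the bench); z up; -x is the way its red line points. The master is clamped on it at any angle, so this frame does not tell where the teeth stand; it does not slip when driven.
- mark (a point): The red line on the collar of the spindle, a point 18 mm from the master's axis, 65.6 mm above the bench; it goes round with the master. At the start the line points to the tester's -x side, within 0.2 rad; the opposite side is +x. It bears no relation to the teeth.
- tray: Blue plastic kit tray, 150 by 150 mm outside, 30 mm high, walls and floor 4 mm, fixed to the bench. Origin: centre of its underside.
- bottle: White plastic bottle with a blue cap, 72 mm thick, about 160 mm tall: leave it alone. Origin: centre of its underside.
- screwdriver: Screwdriver with a red handle, 190 mm long, lying along its x: leave it alone. Origin: under its middle.
Not all that is in view belongs to the job. Of the things like the tray, leave any that is orange or pink; of the rest the larger one is meant.

How it is judged:
By the outcome, as a careful person would: the job done as asked, in the order asked, and still so for the second after the job is handed in, with the robot touching nothing.
It also fails if it takes over 61 s, if anything falls off the work surface, if the arm or the gripper's body presses on something with over 40 N, if the wrist force passes 120 N, or if a joint passes its speed limit or range.

## Robot

A 7-joint arm with a two-finger parallel gripper is mounted at the origin on the work surface. World frame = base frame: x ahead of the robot, y to its left, z up, the work surface at z = 0. Lengths are in m, angles in rad, forces in N, time in s.
With the tool pointing down it reaches from about 0.4 to 0.85 m from the base axis. Payload 4.5 kg.
Tool frame: the origin (TCP) lies at the very end of the fingers, on their centre line; the grasp point (between the pads) lies 19 mm behind it; z points along the fingers, y is the line along which they close (so a half turn about z gives the same grasp; the last joint's range is limited). The gripper opens to 85 mm and grips with 20 to 120 N. Pads are 22 mm wide; open, the fingers measure 114 mm over their backs; the gripper's body (76 mm by 85 mm) begins 54 mm behind the grasp point. The pads swing forward as they close: fully open they stand 13 mm farther back than shut.
Start: joints at [-1.282, 0.689, -0.195, 1.565, 0.157, 0.902, -0.215], TCP at [0.158, 0.605, 0.231] pointing down, gripper open.
Joint ranges: [-3.01, 3.01], [-0.46, 2.08], [-1.47, 1.51], [0.13, 2.56], [-1, 4.14], [0.04, 2.09], [-2.66, 2.66]. Speed limits (rad/s): [2.57, 2.57, 3.14, 3.14, 3.14, 3.14, 3.14].

## Interface

Orientations are given as a unit quaternion [w, x, y, z].
In Python, from cell import observe, read_camera, calibration, sign_off gives the robot as it stands.
- The arm moves only by the shell command python3 -m pendant 'ROWS' [OPENING] [FORCE]. ROWS is text: rows parted by semicolons, each of 6 numbers parted by spaces: the shift along the tool's x, y, z in mm, then the turn, a rotation vector about the tool's x, y, z in rad. A call has 1 to 10 rows; each row is the pose to reach, as a shift and turn from the pose commanded when the call began, along the tool's axes at that moment; what a row does not reach only later rows make up. A row lasts 1/8 s, in which the tool goes at most 62.5 mm and 10.7 degrees, less where a joint would pass 70% of its speed; a pose out of reach is approached as far as the arm can. A call with a gripper value outside its range is refused whole. OPENING is the closure in counts, from 0 (fully open) to 255 (shut), set as the call begins (- or left out, the last holds). The fingers move at their own pace and stop on an object; FORCE is the grip in N (left out, the last holds). Time passes only in rows, so rows that repeat a pose let the fingers close. It gives the time, the measured TCP pose, the force, the opening and the grip force at its end, in the units of the state.
- observe(): the state, without advancing time (a new reading comes with each control period).
- read_camera(name): name is "scene" or "side" or "wrist"; returns the picture (420x560x3 uint8, blue, green, red); there is no depth.
- calibration(name): a dict with "camera_matrix" (3x3 intrinsics, pixels), "origin" and "orientation" of the camera in the world; the wrist camera has in their place "mount" (4x4, takes a point from camera to tool coordinates, whose origin is the TCP and whose axes are the flange's). Camera axes: x right, y down, z forward; pixel columns grow to the right and rows downward; lengths in m; the calibration is good to about 2 mm. The wrist camera is an equidistant fisheye: a pixel r from the principal point sees the ray r / f radians off the axis. A picture is of the moment at which its call begins: read the wrist's pose just before it. calibration takes no time and is no camera call.
- sign_off(): hands the job in; it is judged then, once.
The state is a dict: "time_s": time; "q": joint angles; "qd": joint speeds; "joint_torque": joint torques, N m; "tool_pos": TCP position; "tool_rot": TCP orientation; "force": force on the tool from outside, world axes, zero at the start; "moment": the same for the moment, N m; "width": opening from 0.0 (shut) to 1.0 (fully open); "finger_force": force on a finger pad.
Only numpy, scipy, OpenCV 4.12 (cv2) and the standard library are available. Lean on these libraries where they do the work, as an engineer would, in place of code of your own. Each camera call takes 0.05 s, during which the arm holds its last target. There are 200 camera calls.

## Working session

There is one attempt and no reset: what is moved stays moved. The work goes in short steps, Python scripts to look and compute and a shell command to move; the robot and the scene stay as the last step left them, time stands still between calls to the robot, and variables do not carry over. Pictures are saved under pics/ and viewed, at most 10 in all, crops included, and the job is handed in when it is done.

```bash
ls; mkdir -p pics; python3 - <<'E'
from cell import *
import cv2
for n in ("scene","side"):
    cv2.imwrite(f"pics/{n}0.png",read_camera(n)); print(n,calibration(n))
print(calibration("wrist")); print(observe())
E
```

```text
pics
scene {'camera_matrix': array([[413.76714626,   0.        , 274.46565908],
       [  0.        , 413.76714626, 205.78845946],
       [  0.        ,   0.        ,   1.        ]]), 'origin': array([1.15566518, 0.20540747, 1.12550151]), 'orientation': array([-0.15505054,  0.50882997,  0.8141709 , -0.23275984])}
side {'camera_matrix': array([[499.92292434,   0.        , 275.33522256],
       [  0.        , 499.92292434, 207.05711656],
       [  0.        ,   0.        ,   1.        ]]), 'origin': array([ 0.16774338, -1.10720528,  1.11508779]), 'orientation': array([-0.38947578,  0.90450746, -0.15820068,  0.07174543])}
{'camera_matrix': array([[325.1922621 ,   0.        , 281.40910647],
       [  0.        , 325.1922621 , 208.80824826],
       [  0.        ,   0.        ,   1.        ]]), 'mount': array([[ 5.80501917e-04, -9.63453858e-01, -2.67873714e-01,
         6.84418807e-02],
       [ 9.99999201e-01,  8.60131589e-04, -9.26539748e-04,
        -1.52764521e-04],
       [ 1.12308494e-03, -2.67872963e-01,  9.63453587e-01,
        -1.42715652e-01],
       [ 0.00000000e+00,  0.00000000e+00,  0.00000000e+00,
         1.00000000e+00]])}
{'time_s': 0.1, 'q': array([-1.28216904,  0.68992921, -0.19450235,  1.56622515,  0.15727031,
        0.90251695, -0.21510005]), 'qd': array([-0.00049135, -0.00148507, -0.00116356, -0.00214729,  0.00041255,
        0.00161812,  0.00061497]), 'joint_torque': array([-3.62417100e-03, -5.40593863e+01, -1.27140015e+00, -1.58983219e+01,
        9.38554789e-03,  4.43860845e-03, -7.66216914e-06]), 'tool_pos': array([0.15744778, 0.60423922, 0.2305496 ]), 'tool_rot': array([-5.24504627e-05,  1.27048135e-01,  9.91896192e-01, -8.44463268e-04]), 'force': array([ 0.6744951 ,  0.31603118, -0.51362035]), 'moment': array([0.02675523, 0.02110106, 0.01321694]), 'finger_force': 0.0, 'width': 0.9989274180861895}
```

View pics/scene0.png

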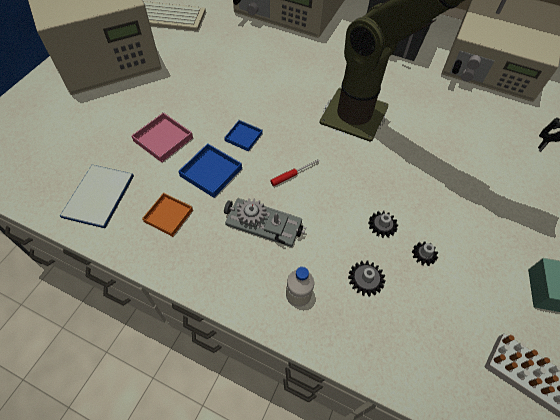

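View pics/side0.png

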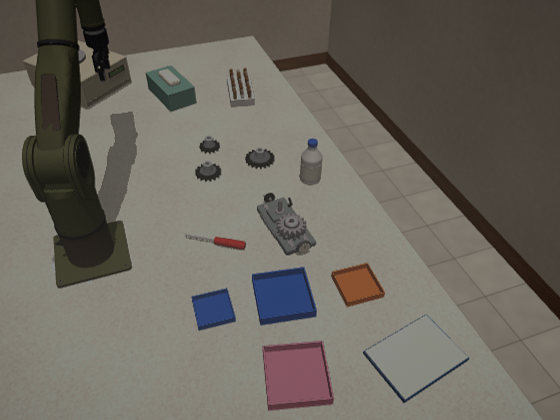

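Scene picture: gears at (383,224) small-middle, (425,253) smallest, (367,278) largest; tester with the post at (276,217) and master at (251,211); large blue tray at (211,170). In the side view they are at (208,171), (209,145), (260,158), tester (287,222), tray (284,295).

```bash
cat > h.py <<'E'
import numpy as np, cv2
from scipy.spatial.transform import Rotation as R
from cell import *
def rot(q): return R.from_quat([q[1],q[2],q[3],q[0]]).as_matrix()
def ray(n,uv,st=None):
    c=calibration(n);K=c["camera_matrix"];u=(uv[0]-K[0,2])/K[0,0];v=(uv[1]-K[1,2])/K[1,1]
    if n!="wrist": return c["origin"],rot(c["orientation"])@np.array([u,v,1.])
    r=np.hypot(u,v)+1e-12;d=np.array([u/r*np.sin(r),v/r*np.sin(r),np.cos(r)])
    T=rot(st["tool_rot"]);M=c["mount"]
    return st["tool_pos"]+T@M[:3,3],T@M[:3,:3]@d
def onz(n,uv,z,st=None):
    o,d=ray(n,uv,st);return o+d*(z-o[2])/d[2]
def proj(n,p,st=None):
    c=calibration(n);K=c["camera_matrix"]
    if n!="wrist": x=rot(c["orientation"]).T@(p-c["origin"]);return K[0,0]*x[:2]/x[2]+K[:2,2]
    T=rot(st["tool_rot"]);M=c["mount"];x=M[:3,:3].T@(T.T@(p-st["tool_pos"])-M[:3,3])
    r=np.hypot(*x[:2]);return K[0,0]*np.arctan2(r,x[2])*x[:2]/r+K[:2,2]
E
python3 - <<'E'
from h import *
for n in("scene","side"):
    im=cv2.imread(f"pics/{n}0.png");hsv=cv2.cvtColor(im,cv2.COLOR_BGR2HSV)
    rois=dict(g16=(383,224),g13=(425,253),g19=(367,278)) if n=="scene" else dict(g16=(208,171),g13=(209,145),g19=(260,158))
    dark=(im.max(2)<60).astype(np.uint8)
    for k,(x,y) in rois.items():
        m=np.zeros_like(dark);m[y-25:y+25,x-25:x+25]=dark[y-25:y+25,x-25:x+25]
        nn,l,s,c=cv2.connectedComponentsWithStats(m);i=1+s[1:,4].argmax()
        pts=np.argwhere(l==i)[:,::-1]
        P=np.array([onz(n,p,.012) for p in pts])[:,:2];(cx,cy),r=cv2.minEnclosingCircle(P.astype(np.float32))
        print(n,k,round(cx,4),round(cy,4),"diam",round(2*r,4))
    blue=cv2.inRange(hsv,(105,120,50),(130,255,255))
    nn,l,s,c=cv2.connectedComponentsWithStats(blue)
    for i in range(1,nn):
        if s[i,4]>500:
            cnt=cv2.findContours((l==i).astype(np.uint8),0,2)[0][0]
            h=cv2.convexHull(cnt)[:,0]; P=np.array([onz(n,p,.03)[:2] for p in h]);r=cv2.minAreaRect(P.astype(np.float32));print(n,"blue",c[i],r)
for n,pp in dict(scene=[("post",(276,213)),("collar",(252,209))],side=[("post",(281,202)),("collar",(292,222))]).items():
    for k,p in pp: print(n,k,onz(n,p,.083 if k=="post" else .065))
ims=[cv2.resize(cv2.imread("pics/scene0.png")[185:255,215:315],None,fx=4,fy=4,interpolation=2),cv2.resize(cv2.imread("pics/side0.png")[185:255,240:340],None,fx=4,fy=4,interpolation=2)]
ims=np.hstack(ims);cv2.imwrite("pics/z1.png",ims)
E
```

```text
scene g16 0.4206 0.245 diam 0.0943
scene g13 0.463 0.3886 diam 0.079
scene g19 0.6141 0.2585 diam 0.1086
scene blue [243.08403361 135.27394958] ((0.30329328775405884, -0.30944621562957764), (0.104676254093647, 0.10619214177131653), 86.83802032470703)
scene blue [210.15654206 169.88551402] ((0.4841121733188629, -0.33580800890922546), (0.16267970204353333, 0.16049949824810028), 80.33541870117188)
side g16 0.4151 0.2353 diam 0.0927
side g13 0.4576 0.3799 diam 0.0797
side g19 0.6067 0.2479 diam 0.1116
side blue [282.35771735 295.57410954] ((0.47116273641586304, -0.3543546497821808), (0.16388890147209167, 0.14964894950389862), 80.33325958251953)
side blue [212.69471624 308.8630137 ] ((0.28351542353630066, -0.3349553942680359), (0.09590074419975281, 0.09984929859638214), 83.29275512695312)
scene post [ 0.57165693 -0.05295982  0.083     ]
scene collar [ 0.58090365 -0.12855751  0.065     ]
side post [ 0.5721257  -0.06654281  0.083     ]
side collar [ 0.57935448 -0.14123801  0.065     ]
```

View pics/z1.png

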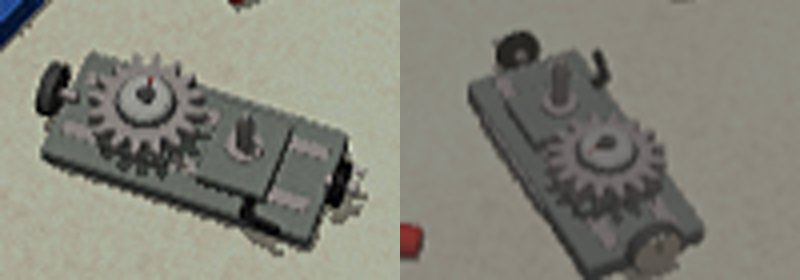

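```bash
python3 -m pendant '-344 -287 80 0 0 0;-344 -287 80 0 0 0;-344 -287 80 0 0 0;-344 -287 80 0 0 0;-344 -287 80 0 0 0;-344 -287 80 0 0 0;-344 -287 80 0 0 0;-344 -287 80 0 0 0;-344 -287 80 0 0 0;-344 -287 80 0 0 0' 
python3 - <<'E'
from h import *
st=observe();im=read_camera("wrist");cv2.imwrite("pics/w1.png",im);print(st["q"],np.abs(st["qd"]).max())
np.save("pics/w1.npy",np.r_[st["tool_pos"],st["tool_rot"]])
E
```

```text
time_s: 1.35
tool_pos: [0.4171, 0.2427, 0.1515]
tool_rot: [-0.0, 0.126, 0.992, 0.001]
force: [-0.2, -0.2, 0.4]
width: 1.003
finger_force: 0.0
[-0.47723541  0.6450429  -0.22823559  2.06484532  0.30625525  0.46199985
  0.38267401] 0.0147961257685724
```

View pics/w1.png

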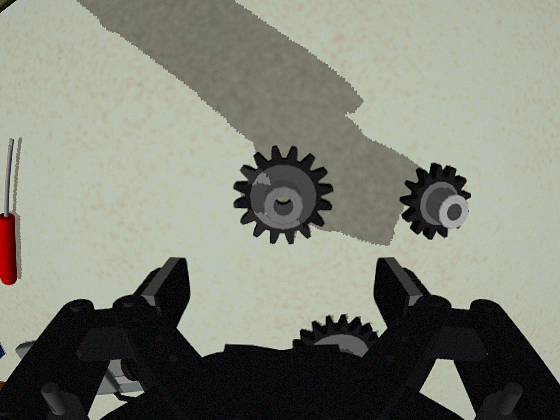

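The wrist view shows the wanted gear at (283,195), about 16 teeth, with the 13-tooth gear at (435,201) and the 19-tooth one at (338,345).

```bash
cat >> h.py <<'E'
def phase(im,st,c,z,n,radii,cam="wrist",dark=True):
    g=cv2.GaussianBlur(cv2.cvtColor(im,cv2.COLOR_BGR2GRAY),(3,3),0)
    a=np.arange(720)*np.pi/360;s=np.zeros(720)
    for r in radii:
        m=np.float32([proj(cam,np.array([c[0]+r*np.cos(t),c[1]+r*np.sin(t),z]),st) for t in a])
        s+=cv2.remap(g,m[:,:1],m[:,1:],1)[:,0]
    if dark:s=-s
    F=np.fft.rfft(s-s.mean());F0=np.abs(F)
    top=5+np.argsort(-F0[5:30])[:3]
    return np.degrees(-np.angle(F[n])/n)%(360/n),[(int(k),round(float(F0[k]/720/len(radii)),1)) for k in top]
E
python3 - <<'E'
from h import *
im=cv2.imread("pics/w1.png");v=np.load("pics/w1.npy");st=dict(tool_pos=v[:3],tool_rot=v[3:])
T=rot(st["tool_rot"]);print(T.round(3))
dark=cv2.inRange(im,(0,0,0),(48,48,48));dark[245:]=0;
nn,l,s,c=cv2.connectedComponentsWithStats(dark)
for i in range(1,nn):
    if s[i,4]>800:
        P=np.array([onz("wrist",p,.016,st)[:2] for p in np.argwhere(l==i)[:,::-1]],np.float32)
        (cx,cy),r=cv2.minEnclosingCircle(P);print(c[i],"enc",cx,cy,2*r)
# hub: lighter region -> print hub top by Hough-free: brightness mask in roi
g=cv2.cvtColor(im,cv2.COLOR_BGR2GRAY)
C=None
for i in range(1,nn):
    if s[i,4]>800 and abs(c[i][0]-283)<15:
        P=np.array([onz("wrist",p,.016,st)[:2] for p in np.argwhere(l==i)[:,::-1]],np.float32);C=cv2.minEnclosingCircle(P)[0]
for dx in(0,):
    print("phase",phase(im,st,C,.016,16,[.038,.040,.042]))
print("predicted hubtop px",proj("wrist",np.array([*C,.046]),st),"bore base",proj("wrist",np.array([*C,.016]),st))
cv2.imwrite("pics/w1z.png",cv2.resize(im[135:260,215:350],None,fx=4.4,fy=4.4,interpolation=2))
E
```

```text
[[-0.968  0.249 -0.   ]
 [ 0.249  0.968  0.002]
 [ 0.001  0.002 -1.   ]]
[284.79885057 192.53563218] enc 0.41470658779144287 0.24419516324996948 0.09051474928855896Traceback (most recent call last):
  File "<stdin>", line 8, in <module>
  File "h.py", line 12, in onz
    o,d=ray(n,uv,st);return o+d*(z-o[2])/d[2]
        ~~~^^^^^^^^^
  File "h.py", line 6, in ray
    c=calibration(n);K=c["camera_matrix"];u=(uv[0]-K[0,2])/K[0,0];v=(uv[1]-K[1,2])/K[1,1]
ValueError: time passes only in moves, steps and waits
```

```bash
sed -i 's/^from cell import \*/import cell\nfrom cell import *\n_c={n:cell.calibration(n) for n in ("scene","side","wrist")}\ndef calibration(n): return _c[n]/' h.py
python3 - <<'E'
from h import *
im=cv2.imread("pics/w1.png");v=np.load("pics/w1.npy");st=dict(tool_pos=v[:3],tool_rot=v[3:])
T=rot(st["tool_rot"]);C=np.array([.4147,.2442])
print("phase",phase(im,st,C,.016,16,[.038,.040,.042]))
for z in(.016,.046):print(z,proj("wrist",np.array([*C,z]),st))
print("shift tool mm",T.T@(np.array([*C,.022])-st["tool_pos"])*1e3)
cv2.imwrite("pics/w1z.png",cv2.resize(im[135:260,215:350],None,fx=4.4,fy=4.4,interpolation=2))
E
```

```text
phase (np.float64(17.691944003478078), [(16, 37.1), (15, 10.3), (18, 4.9)])
0.016 [282.60918922 196.17271552]
0.046 [282.77110413 204.89409783]
shift tool mm [  2.61682653   0.64153336 129.5261602 ]
```

View pics/w1z.png

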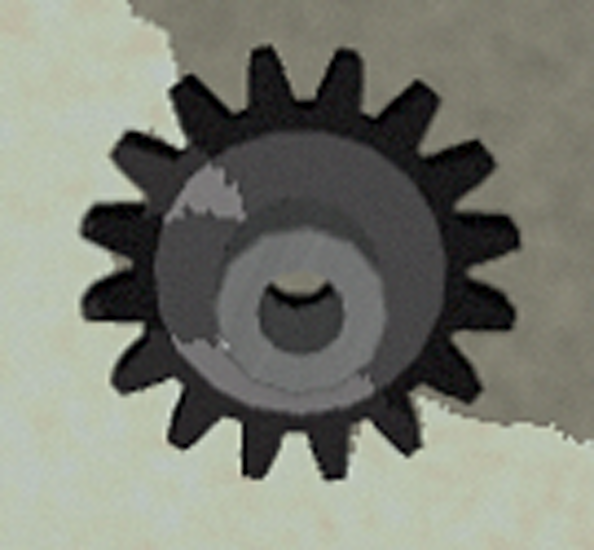

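Zoomed: 16 teeth confirmed, hub top centre at about (283,205) in the full picture, as predicted; a hub corner faces the jaws, so I turn about 13° to meet flats.

```bash
python3 -m pendant '2.6 0.6 40 0 0 0.12;2.6 0.6 80 0 0 0.225;2.6 0.6 110 0 0 0.225;2.6 0.6 125 0 0 0.225;2.6 0.6 133 0 0 0.225;2.6 0.6 133 0 0 0.225' 0 50
python3 -m pendant '0 0 0 0 0 0;0 0 0 0 0 0;0 0 0 0 0 0;0 0 0 0 0 0;0 0 0 0 0 0;0 0 0 0 0 0;0 0 0 0 0 0;0 0 0 0 0 0' 255 50
python3 -m pendant '0 0 -60 0 0 0;0 0 -120 0 0 0;0 0 -140 0 0 0;0 0 -140 0 0 0;0 0 -140 0 0 0'
python3 - <<'E'
from h import *
st=observe();im=read_camera("wrist");cv2.imwrite("pics/w2.png",im);print(st["q"],st["force"],np.abs(st["qd"]).max())
np.save("pics/w2.npy",np.r_[st["tool_pos"],st["tool_rot"]])
E
```

```text
time_s: 2.15
tool_pos: [0.4157, 0.2422, 0.0186]
tool_rot: [0.0, 0.237, 0.971, 0.0]
force: [0.3, -0.9, -0.6]
width: 1.0
finger_force: 0.0
time_s: 3.15
tool_pos: [0.4163, 0.2421, 0.019]
tool_rot: [0.001, 0.238, 0.971, 0.001]
force: [-0.0, 0.5, 6.2]
width: 0.351
finger_force: 49.3
time_s: 3.78
tool_pos: [0.415, 0.241, 0.1573]
tool_rot: [-0.001, 0.238, 0.971, -0.001]
force: [-0.3, -0.3, -2.4]
width: 0.35
finger_force: 50.3
[-0.50530655  0.63065846 -0.18451135  2.06619031  0.24271855  0.46682186
  0.2181804 ] [-0.25010474 -0.30664343 -2.43402497] 0.017792622490358616
```

View pics/w2.png

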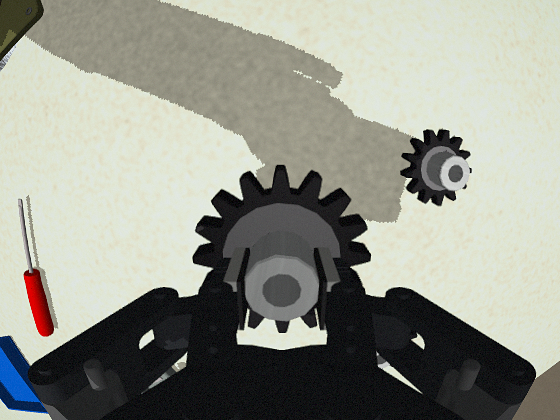

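The gear is held on its flats (opening 0.35), one tooth pointing along tool +x at (281,170). I check the bottle and work out a viewing pose by the tester.

```bash
python3 - <<'E'
from h import *
print("bottle",onz("scene",(302,272),.16),onz("side",(312,142),.16))
v=np.load("pics/w2.npy");st=dict(tool_pos=v[:3],tool_rot=v[3:]);T=rot(v[3:])
for d in(-27,):print("tool axis px",[proj("wrist",st["tool_pos"]+T@np.array([0,0,d/1e3]),st)])
print("hub offset in tool", T.T@(onz("wrist",(281.5,287),st["tool_pos"][2]+.027,st)-st["tool_pos"])*1e3)
print("yaw x",np.degrees(np.arctan2(T[1,0],T[0,0])))
print(T.T@(np.array([.646,.007,.155])-st["tool_pos"])*1e3)
E
```

```text
bottle [0.74260545 0.09989187 0.16      ] [0.7362479  0.08975689 0.16      ]
tool axis px [array([282.3916827 , 294.12618762])]
hub offset in tool [  3.37586794  -0.36669836 -26.99633839]
yaw x 152.50546511415624
[-312.91787057 -100.95174224    2.21813627]
```

```bash
python3 -m pendant '-313 -101 2 0 0 -1.22;-313 -101 2 0 0 -1.22;-313 -101 2 0 0 -1.22;-313 -101 2 0 0 -1.22;-313 -101 2 0 0 -1.22;-313 -101 2 0 0 -1.22;-313 -101 2 0 0 -1.22;-313 -101 2 0 0 -1.22;-313 -101 2 0 0 -1.22;-313 -101 2 0 0 -1.22' 
python3 -m pendant '0 0 0 0 0 0;0 0 0 0 0 0'
python3 - <<'E'
from h import *
st=observe();im=read_camera("wrist");cv2.imwrite("pics/w3.png",im);print(st["q"],st["force"],np.abs(st["qd"]).max())
np.save("pics/w3.npy",np.r_[st["tool_pos"],st["tool_rot"]])
E
```

```text
time_s: 5.08
tool_pos: [0.6465, 0.008, 0.156]
tool_rot: [-0.0, -0.362, 0.932, -0.0]
force: [-0.7, -0.4, -2.6]
width: 0.353
finger_force: 50.3
time_s: 5.32
tool_pos: [0.6468, 0.0077, 0.1564]
tool_rot: [0.0, -0.362, 0.932, -0.0]
force: [0.7, 0.1, -1.9]
width: 0.355
finger_force: 50.3
[ 0.24290821  0.87025869 -0.63249894  1.55040014  0.60278053  0.92300049
  1.71906552] [ 0.74091283  0.07475507 -1.85094468] 0.003910911509208044
```

View pics/w3.png

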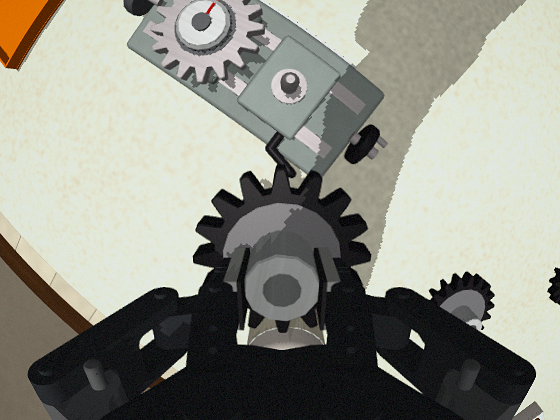

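Wrist view: post tip near (291,77) on its light seat (289,87), master collar at (202,21) with red line up-right; master cropped by the frame. I shift 38 mm toward it for a full view.

```bash
python3 -m pendant '20 0 0 0 0 0;38 0 0 0 0 0;38 0 0 0 0 0;38 0 0 0 0 0' 
python3 - <<'E'
from h import *
st=observe();im=read_camera("wrist");cv2.imwrite("pics/w4.png",im);print(st["q"],np.abs(st["qd"]).max())
np.save("pics/w4.npy",np.r_[st["tool_pos"],st["tool_rot"]])
cv2.imwrite("pics/w4z.png",cv2.resize(im[0:170,110:370],None,fx=3,fy=3,interpolation=2))
E
```

```text
time_s: 5.88
tool_pos: [0.6195, -0.0172, 0.1566]
tool_rot: [0.001, -0.362, 0.932, 0.0]
force: [0.4, -0.0, -1.9]
width: 0.351
finger_force: 50.3
[ 0.29530388  0.83819753 -0.63506983  1.6396237   0.61355379  0.87052076
  1.72344816] 0.009194903445060602
```

View pics/w4z.png

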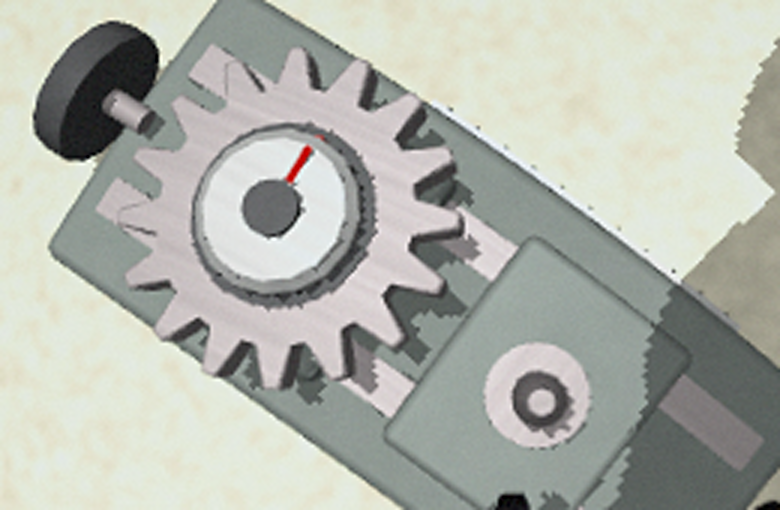

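The crop shows the post tip at full-image (290.7,133.7), seat ring (289.3,132), collar top centre (200.7,69) with the red line up-right, and all 16 master teeth.

```bash
python3 - <<'E'
from h import *
im=cv2.imread("pics/w4.png");v=np.load("pics/w4.npy");st=dict(tool_pos=v[:3],tool_rot=v[3:]);T=rot(v[3:])
f=lambda x,y:(110+x/3-.33,y/3-.33)
tip=onz("wrist",f(542,401),.083,st);seat=onz("wrist",f(538,396),.040,st)
w=cv2.inRange(im,(185,185,185),(255,255,255));w[:35]=0;w[105:]=0;w[:,:165]=0;w[:,235:]=0
nn,l,s,c=cv2.connectedComponentsWithStats(w);i=1+s[1:,4].argmax();cn=cv2.convexHull(max(cv2.findContours((l==i).astype(np.uint8),0,1)[0],key=len))[:,0]
P=np.float32([onz("wrist",p,.065,st)[:2] for p in cn]);cc=cv2.minEnclosingCircle(P);print("collar",cc,s[i,4])
bolt=onz("wrist",f(272,208),.065,st)
m0=np.array(cc[0]);print("tip",tip,"seat",seat,"bolt",bolt)
tp=np.array([(300,57),(361,66),(415,102),(452,155),(458,222),(440,288),(398,340),(342,373),(277,384),(215,370)])
W=np.array([onz("wrist",f(*p),.056,st)[:2] for p in tp])
from scipy.optimize import least_squares
r=least_squares(lambda q:np.hypot(*(W-q[:2]).T)-q[2],[*m0,.045]);print("tip circle",r.x,np.abs(r.fun).max())
a=np.degrees(np.arctan2(*(W-r.x[:2]).T[::-1]));ph=np.degrees(np.angle(np.exp(16j*np.radians(a)).mean())/16)%22.5
print("tip phase",ph,((a-ph+11.25)%22.5-11.25).round(1))
g=im.astype(int);feat=np.clip(128+6*(g[...,2]-g[...,1]),0,255).astype(np.uint8)
print("fft",phase(cv2.merge([feat]*3),st,r.x[:2],.056,16,[.038,.040,.042],dark=False))
d=(tip[:2]+seat[:2])/2-r.x[:2];print("dist",np.hypot(*d),"dir master->post",np.degrees(np.arctan2(d[1],d[0])))
red=(g[...,2]>g[...,1]+60)&(g[...,2]>120);ys,xs=np.nonzero(red[:110,150:250]);mk=onz("wrist",(xs.mean()+150,ys.mean()),.0656,st)
e=mk[:2]-m0;print("mark",mk,np.hypot(*e),np.degrees(np.arctan2(e[1],e[0])))
print("tool x yaw",np.degrees(np.arctan2(T[1,0],T[0,0])), "T",T.round(3))
E
```

```text
collar ((0.5787841081619263, -0.13390959799289703), 0.03772725909948349) 1633
tip [ 0.57112738 -0.05299608  0.083     ] seat [ 0.57136785 -0.05270454  0.04      ] bolt [ 0.57918026 -0.1329783   0.065     ]
tip circle [ 0.57859715 -0.13091731  0.04289295] 0.0005444887254932931
tip phase 15.97198663506573 [ 0.7  1.5  0.8  0.5 -0.3 -0.9 -0.7 -0.1 -0.5 -0.7]
fft (np.float64(15.72410297912894), [(16, 23.0), (17, 5.6), (22, 4.5)])
dist 0.0784122006953117 dir master->post 95.3781957133972
mark [ 0.56604237 -0.13527422  0.0656    ] 0.012814604899483899 -173.88700578699377
tool x yaw -137.57165734730532 T [[-0.738 -0.675  0.001]
 [-0.675  0.738  0.001]
 [-0.002 -0.    -1.   ]]
```

```bash
python3 - <<'E'
from h import *
from scipy.optimize import least_squares
im=cv2.imread("pics/w4.png");v=np.load("pics/w4.npy");st=dict(tool_pos=v[:3],tool_rot=v[3:])
g=im.astype(int);feat=np.clip(128+6*(g[...,2]-g[...,1]),0,255).astype(np.uint8)
for c in((.579,-.1327),(.579,-.1315)):print("master fft",phase(cv2.merge([feat]*3),st,c,.056,16,[.038,.040,.042],dark=False)[0])
for n in("w2","w3"):
    im=cv2.imread(f"pics/{n}.png");v=np.load(f"pics/{n}.npy");st=dict(tool_pos=v[:3],tool_rot=v[3:]);T=rot(v[3:])
    gr=cv2.cvtColor(im,cv2.COLOR_BGR2GRAY);zt=st["tool_pos"][2]-.0028
    inv=lambda p:(T.T@(onz("wrist",p,zt,st)-st["tool_pos"]))[:2]
    def samp(c,r,a):
        m=np.float32([proj("wrist",st["tool_pos"]+T@np.array([c[0]+r*np.cos(t),c[1]+r*np.sin(t),.0028]),st) for t in a]);return cv2.remap(gr,m[:,:1],m[:,1:],1)[:,0].astype(float)
    a=np.radians(np.arange(-70,70,.5))
    # tips: for each angle outermost dark radius
    rr=np.arange(.034,.052,.00025);c0=np.array([.003,0])
    S=np.array([samp(c0,r,a) for r in rr]);out=np.array([rr[np.nonzero(S[:,j]<50)[0].max()] if (S[:,j]<50).any() else 0 for j in range(len(a))])
    tips=[];
    for k in range(-3,4):
        j=np.abs(a-np.radians(22.5*k))<np.radians(8);o=out[j];jj=np.nonzero(j)[0][o>.041]
        if len(jj):tips.append((np.median(a[jj]),np.median(out[jj])))
    tips=np.array(tips);P=c0+np.c_[tips[:,1]*np.cos(tips[:,0]),tips[:,1]*np.sin(tips[:,0])]
    r=least_squares(lambda q:np.hypot(*(P-q[:2]).T)-.045,[.003,0]);an=np.degrees(np.arctan2(*(P-r.x).T[::-1]))
    print(n,"centre",r.x*1e3,"fit",np.abs(r.fun).max()*1e3,"tooth angles tool",(an-np.round(an/22.5)*22.5).round(1), "radii c0",tips[:,1].round(4))
E
```

```text
master fft 15.695567954520676
master fft 15.683784999073364
w2 centre [2.15778223 0.4582188 ] fit 1.094495374949156 tooth angles tool [ 3.5  2.1  1.1 -0.6 -2.7 -3.2 -4.2] radii c0 [0.0433 0.0435 0.0444 0.0453 0.0446 0.0443 0.044 ]
w3 centre [3.37686768 0.66472418] fit 4.493860836398154 tooth angles tool [ 1.9  0.8  0.5 -0.  -1.9 -2.  -2.9] radii c0 [0.0431 0.0435 0.0443 0.0499 0.0451 0.0443 0.0443]
```

```bash
python3 -m pendant '30 3 0 0 0 -0.08;57 6.3 0 0 0 -0.161;57 6.3 25 0 0 -0.161;57 6.3 46 0 0 -0.161;57 6.3 46 0 0 -0.161;57 6.3 46 0 0 -0.161' 
python3 - <<'E'
from h import *
st=observe();T=rot(st["tool_rot"]);print(st["tool_pos"],np.degrees(np.arctan2(T[1,0],T[0,0])),st["force"],st["q"][6])
c=st["tool_pos"]+T@np.array([.0027,.0004,.0188]);print("gear centre",c)
d=np.array([.5712,-.0529,0])-c;print("need tool mm",T.T@(d*[1,1,0])*1e3)
E
```

```text
time_s: 6.68
tool_pos: [0.5733, -0.051, 0.111]
tool_rot: [0.001, -0.436, 0.9, 0.0]
force: [-0.0, 0.2, -0.9]
width: 0.352
finger_force: 50.3
[ 0.57332201 -0.05099244  0.11098724] -128.33035330764977 [-0.01822063  0.17521605 -0.93615679] 1.799992068532093
gear centre [ 0.5713629  -0.05284743  0.09218269]
need tool mm [ 0.14226672  0.09518178 -0.0002947 ]
```

```bash
python3 -m pendant '0 0 6 0 0 0;0 0 12 0 0 0;0 0 18 0 0 0;0 0 22 0 0 0;0 0 22 0 0 0'; python3 -m pendant '0 0 4 0 0 0;0 0 7 0 0 0;0 0 10 0 0 0;0 0 10 0 0 0'; python3 -c "
from h import *
print(observe()['force'],observe()['moment'])"
```

```text
time_s: 7.3
tool_pos: [0.5721, -0.0518, 0.0879]
tool_rot: [-0.0, -0.436, 0.9, 0.0]
force: [-0.1, -0.1, -1.1]
width: 0.351
finger_force: 50.3
time_s: 7.8
tool_pos: [0.5722, -0.0518, 0.078]
tool_rot: [-0.0, -0.436, 0.9, 0.0]
force: [0.7, -0.8, -1.2]
width: 0.353
finger_force: 50.3
[ 0.69842879 -0.79982735 -1.18213311] [-0.00677925 -0.03471712  0.04379697]
```

```bash
python3 -m pendant '0 0 1 0 0 0;0 0 2 0 0 0;0 0 3 0 0 0;0 0 4 0 0 0;0 0 4 0 0 0';  python3 -m pendant '0 0 1 0 0 0;0 0 2 0 0 0;0 0 2 0 0 0'; python3 -c "
from h import *
print(observe()['force'],observe()['moment'])"
```

```text
time_s: 8.43
tool_pos: [0.5723, -0.0519, 0.0742]
tool_rot: [-0.0, -0.436, 0.9, 0.0]
force: [0.3, 0.1, -1.3]
width: 0.354
finger_force: 50.3
time_s: 8.8
tool_pos: [0.5723, -0.0519, 0.0722]
tool_rot: [-0.0, -0.436, 0.9, 0.0]
force: [0.3, -0.9, -1.9]
width: 0.354
finger_force: 50.3
[ 0.25748221 -0.91777172 -1.94812067] [ 0.02797912  0.04072682 -0.0222455 ]
```

```bash
python3 -m pendant '0 0 1 0 0 0;0 0 2 0 0 0;0 0 3 0 0 0;0 0 4 0 0 0;0 0 5 0 0 0;0 0 5 0 0 0';  python3 -m pendant '0 0 1.5 0 0 0;0 0 3 0 0 0;0 0 4.5 0 0 0;0 0 6 0 0 0;0 0 6 0 0 0'
```

```text
time_s: 9.55
tool_pos: [0.5723, -0.0518, 0.0672]
tool_rot: [-0.0, -0.436, 0.9, 0.0]
force: [-0.1, 0.1, -1.3]
width: 0.355
finger_force: 50.3
time_s: 10.18
tool_pos: [0.5722, -0.0518, 0.0611]
tool_rot: [-0.0, -0.436, 0.9, 0.0]
force: [-0.4, 0.1, -2.1]
width: 0.352
finger_force: 50.3
```

```bash
python3 -m pendant '0 0 1 0 0 0;0 0 2 0 0 0;0 0 2 0 0 0'
```

```text
time_s: 10.55
tool_pos: [0.5723, -0.0519, 0.0592]
tool_rot: [-0.0, -0.436, 0.9, 0.0]
force: [0.2, -0.2, -2.0]
width: 0.354
finger_force: 50.3
```

```bash
python3 -m pendant '0 0 0.5 0 0 0;0 0 1 0 0 0;0 0 1 0 0 0'; python3 -c "
from h import *
st=observe();print(st['force'],st['moment']);cv2.imwrite('pics/w5.png',read_camera('wrist'))
np.save('pics/w5.npy',np.r_[st['tool_pos'],st['tool_rot']])"
```

```text
time_s: 10.92
tool_pos: [0.5723, -0.0518, 0.0582]
tool_rot: [-0.0, -0.436, 0.9, 0.0]
force: [-0.2, 0.3, -0.8]
width: 0.353
finger_force: 50.3
[-0.21252719  0.26430552 -0.83162876] [-0.00719416 -0.02480604 -0.00795891]
```

View pics/w5.png

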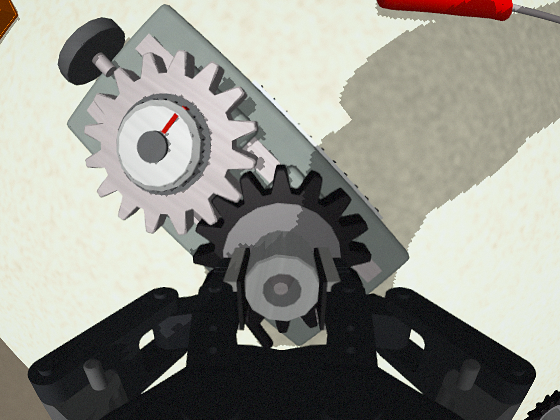

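The gear is in mesh with the master at (235,190), post visible centred in the bore at (281,288). I press lightly to confirm it is home.

```bash
python3 -m pendant '0 0 0.5 0 0 0;0 0 0.5 0 0 0'; python3 -m pendant '0 0 0.5 0 0 0;0 0 0.5 0 0 0'
```

```text
time_s: 11.22
tool_pos: [0.5724, -0.0518, 0.0581]
tool_rot: [0.0, -0.436, 0.9, -0.0]
force: [-0.5, -0.3, 2.4]
width: 0.355
finger_force: 50.8
time_s: 11.48
tool_pos: [0.5725, -0.0518, 0.0581]
tool_rot: [0.0, -0.436, 0.9, -0.0]
force: [-2.4, -0.9, 6.7]
width: 0.35
finger_force: 51.2
```

```bash
python3 -m pendant '0 -0.2 -0.8 0 0 0.085;0.1 -0.4 -0.8 0 0 0.17;0.15 -0.6 -0.8 0 0 0.255;0.2 -0.75 -0.8 0 0 0.34;0.35 -0.9 -0.8 0 0 0.425;0.45 -1.1 -0.8 0 0 0.51;0.45 -1.1 -0.8 0 0 0.51'; python3 -c "
from h import *
st=observe();print(st['force'],st['moment'],st['q'][6])"
```

```text
time_s: 12.35
tool_pos: [0.5737, -0.0522, 0.0582]
tool_rot: [0.001, -0.195, 0.981, 0.0]
force: [1.0, 0.8, 0.3]
width: 0.348
finger_force: 50.5
[1.01954224 0.76284036 0.2697126 ] [ 0.17884389 -0.21592047  0.05895607] 1.3481232765554014
```

```bash
python3 -m pendant '0.1 -0.4 0 0 0 0.17;0.23 -0.75 0 0 0 0.34;0.44 -1.1 0 0 0 0.51;0.7 -1.4 0 0 0 0.68;1.0 -1.6 0 0 0 0.85;1.35 -1.8 0 0 0 1.02;1.7 -1.95 0 0 0 1.19;2.1 -2.0 0 0 0 1.36;2.5 -2.0 0 0 0 1.53;2.5 -2.0 0 0 0 1.53'; python3 - <<'E'
from h import *
st=observe();T=rot(st["tool_rot"]);print(st['force'],st['moment'],st['q'][6],"yaw",np.degrees(np.arctan2(T[1,0],T[0,0])))
m0=np.array([.579,-.133])
for n in("scene","side","wrist"):
    im=read_camera(n);cv2.imwrite(f"pics/r1{n}.png",im);g=im.astype(int)
    u,v=proj(n,np.array([*m0,.0656]),st);print(n,u,v)
    red=(g[...,2]>g[...,1]+45)&(g[...,2]>80);k=12 if n!="wrist" else 45
    u,v=int(u),int(v);y0,x0=max(v-k,0),max(u-k,0)
    ys,xs=np.nonzero(red[y0:v+k,x0:u+k])
    if len(xs):
        mk=onz(n,(xs.mean()+x0,ys.mean()+y0),.0656,st);e=mk[:2]-m0;print(n,len(xs),mk,np.hypot(*e),np.degrees(np.arctan2(e[1],e[0])))
E
```

```text
time_s: 13.6
tool_pos: [0.5728, -0.0539, 0.0582]
tool_rot: [0.001, 0.537, 0.843, 0.001]
force: [2.4, 3.7, -1.9]
width: 0.349
finger_force: 50.5
[ 2.38656607  3.71935317 -1.94641103] [ 0.7924673  -0.65827862  0.10606995] 0.3383921313436628 yaw 115.01391966206019
scene 250.97834650066116 207.86447053071115
scene 2 [ 0.5872394  -0.14053494  0.0656    ] 0.011165263146369122 -42.442932716206556
side 290.8858214196922 220.04076440065464
wrist 234.611601731262 382.9258123684711
```

```bash
python3 - <<'E'
from h import *
for n in("w4","w5"):
    im=cv2.imread(f"pics/{n}.png");v=np.load(f"pics/{n}.npy");st=dict(tool_pos=v[:3],tool_rot=v[3:]);g=im.astype(int)
    red=(g[...,2]>g[...,1]+40)&(g[...,2]>90);u,w=proj("wrist",np.array([.579,-.133,.065]),st).astype(int)
    ys,xs=np.nonzero(red[max(w-32,0):w+32,u-32:u+32]);ys+=max(w-32,0);xs+=u-32
    P=np.float32([onz("wrist",p,.0652,st)[:2] for p in zip(xs,ys)])
    d=cv2.fitLine(P,cv2.DIST_HUBER,0,.01,.01).ravel();print(n,len(xs),P.mean(0),"line dir",np.degrees(np.arctan2(d[1],d[0])))
    # bolt: dark blob
    gr=cv2.cvtColor(im,cv2.COLOR_BGR2GRAY);b=np.zeros_like(gr);b[w-18:w+18,u-18:u+18]=(gr[w-18:w+18,u-18:u+18]<110)
    nn,l,s,c=cv2.connectedComponentsWithStats(b);
    i=1+np.argmin(np.hypot(*(c[1:]-[u,w]).T)+1000*(s[1:,4]<40));bc=onz("wrist",c[i],.065,st)
    e=P.mean(0)-bc[:2];print("bolt",bc,s[i,4],"dir",np.degrees(np.arctan2(e[1],e[0])),np.hypot(*e))
E
```

```text
w4 45 [ 0.56721437 -0.13581505] line dir 8.264934
bolt [ 0.57912094 -0.13382489  0.065     ] 304 dir -170.51081375563393 0.012071755072631429
w5 121 [ 0.5682135  -0.13575304] line dir 10.685547
bolt [ 0.58052469 -0.13357228  0.065     ] 792 dir -169.95501737803622 0.012502826306776686
```

```bash
python3 -m pendant '0.1 -0.4 0 0 0 0.17;0.23 -0.75 0 0 0 0.34;0.44 -1.1 0 0 0 0.51;0.7 -1.4 0 0 0 0.68;1.0 -1.6 0 0 0 0.85;1.3 -1.8 0 0 0 0.98;1.42 -1.84 0 0 0 1.055;1.42 -1.84 0 0 0 1.055'; python3 -c "
from h import *
st=observe();T=rot(st['tool_rot']);print(st['force'],st['moment'],st['q'][6],np.degrees(np.arctan2(T[1,0],T[0,0])))"
```

```text
time_s: 14.75
tool_pos: [0.5707, -0.0546, 0.0583]
tool_rot: [0.0, 0.889, 0.458, 0.001]
force: [4.5, 2.6, -2.0]
width: 0.349
finger_force: 50.6
[ 4.53466749  2.55663761 -1.99013574] [ 0.67988859 -1.02194259  0.03696375] -0.2997044351453945 54.47236653438438
```

```bash
python3 -m pendant '0 0 0 0 0 0;0 0 0 0 0 0;0 0 0 0 0 0' 110 50; python3 -m pendant '0 0 -15 0 0 0;0 0 -55 0 0 0;-60 20 -100 0 0 0;-110 35 -130 0 0 0;-159 52 -140 0 0 0;-159 52 -140 0 0 0;-159 52 -140 0 0 0'
cat > mk.py <<'E'
from h import *
import sys
n=sys.argv[1]
st=observe();im=read_camera("wrist");cv2.imwrite(f"pics/{n}.png",im);g=im.astype(int)
red=(g[...,2]>g[...,1]+40)&(g[...,2]>90);u,w=proj("wrist",np.array([.579,-.133,.065]),st).astype(int);print(u,w)
y0,x0=max(w-32,0),max(u-32,0)
ys,xs=np.nonzero(red[y0:w+32,x0:u+32]);ys+=y0;xs+=x0
P=np.float32([onz("wrist",p,.0652,st)[:2] for p in zip(xs,ys)])
d=cv2.fitLine(P,cv2.DIST_HUBER,0,.01,.01).ravel();print(len(xs),P.mean(0),"line dir",np.degrees(np.arctan2(d[1],d[0])))
e=P.mean(0)-[.579,-.133];print("dir",np.degrees(np.arctan2(e[1],e[0])),np.hypot(*e))
E
python3 mk.py w6
```

```text
time_s: 15.12
tool_pos: [0.5683, -0.0558, 0.0579]
tool_rot: [-0.0, 0.89, 0.456, -0.001]
force: [0.8, -0.1, -0.3]
width: 0.567
finger_force: 0.0
time_s: 16.0
tool_pos: [0.5185, -0.2145, 0.1987]
tool_rot: [-0.0, 0.89, 0.456, 0.0]
force: [0.4, 1.1, -0.9]
width: 0.57
finger_force: 0.0
283 80
33 [ 0.5923352  -0.13076903] line dir 8.711369
dir 9.497573923489899 0.013520555965561312
```

View pics/w6.png

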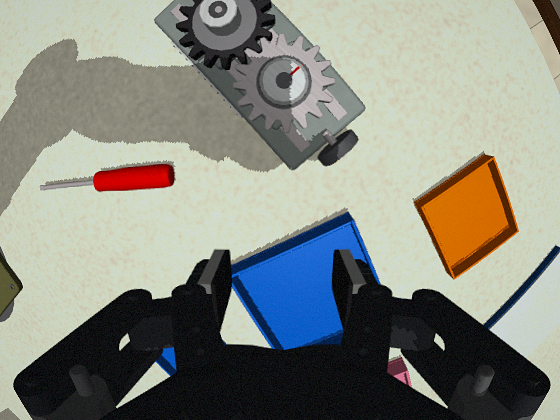

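Wrist view: the gear sits on the post in mesh (218,10), the red line at (294,70) now points to the +x side (about 9° in world, against 5.7° for the tester's +x). Tray rim corner at (348,212). Now regrasp.

```bash
python3 -m pendant '50 -16 10 0 0 0;100 -33 40 0 0 0;150 -50 60 0 0 0;161.5 -52 80 0 0 0;161.5 -52 80 0 0 0;161.5 -52 100 0 0 0;161.5 -52 125 0 0 0;161.5 -52 138 0 0 0;161.5 -52 140 0 0 0;161.5 -52 140 0 0 0'; python3 -m pendant '0 0 0 0 0 0;0 0 0 0 0 0;0 0 0 0 0 0;0 0 0 0 0 0;0 0 0 0 0 0' 255 50
python3 - <<'E'
from h import *
import cv2
v=observe();print(v["force"])
# tray corner from w6
st=dict(tool_pos=np.array([.5185,-.2145,.1987]),tool_rot=np.array([0,.890,.456,0]))
for p in((348,212),(232,278)):print("tray pt",onz("wrist",p,.03,st))
E
```

```text
time_s: 17.3
tool_pos: [0.571, -0.0537, 0.0588]
tool_rot: [0.0, 0.89, 0.456, 0.0]
force: [0.3, -0.6, 0.7]
width: 0.569
finger_force: 0.0
time_s: 17.92
tool_pos: [0.5713, -0.0534, 0.0591]
tool_rot: [0.001, 0.89, 0.456, 0.001]
force: [0.6, -0.8, 6.0]
width: 0.358
finger_force: 49.3
[ 0.56186413 -0.82689214  5.97337345]
tray pt [ 0.55960492 -0.27211036  0.03      ]
tray pt [ 0.41809202 -0.26196979  0.03      ]
```

```bash
python3 -m pendant '0 0 -3 0 0 0;0 0 -8 0 0 0;0 0 -15 0 0 0;0 0 -25 0 0 0;0 0 -40 0 0 0;0 0 -60 0 0 0;0 0 -80 0 0 0;0 0 -80 0 0 0'; python3 mk.py w7 | tail -2; python3 - <<'E'
from h import *
st=observe();T=rot(st["tool_rot"]);print(st["force"],T.T@(np.array([.476,-.342,.070])-st["tool_pos"])*1e3,st["q"])
for n in("scene",):
    im=read_camera(n);cv2.imwrite("pics/r2.png",im)
E
```

```text
time_s: 18.92
tool_pos: [0.5718, -0.0534, 0.1401]
tool_rot: [0.001, 0.89, 0.456, 0.002]
force: [0.1, 0.3, -2.2]
width: 0.347
finger_force: 49.6
18 [ 0.59439605 -0.13138252] line dir 24.639143
dir 5.9973662766316655 0.015480785741821462
[ 0.23845369  0.14764388 -0.76408053] [-290.08349954   91.25615575   68.80874487] [-0.11901145  0.76073591  0.22715582  1.82351004 -0.28416585  0.58727406
 -0.33788457]
```

Gear carried (width 0.347, weight felt), and the mark is still at about +x. Now to the tray.

```bash
python3 -m pendant '-50 16 0 0 0 0;-100 32 0 0 0 0;-150 48 0 0 0 0;-200 64 0 0 0 0;-250 80 0 0 0 0;-290 91 20 0 0 0;-290 91 50 0 0 0;-290 91 68 0 0 0;-290 91 68 0 0 0;-290 91 68 0 0 0'; python3 - <<'E'
from h import *
st=observe();T=rot(st["tool_rot"]);print(st["force"]);im=read_camera("wrist");cv2.imwrite("pics/w8.png",im)
for n in("scene","side","wrist"):
    im=read_camera(n);hsv=cv2.cvtColor(im,cv2.COLOR_BGR2HSV);b=cv2.inRange(hsv,(105,120,50),(130,255,255))
    nn,l,s,c=cv2.connectedComponentsWithStats(b)
    if n=="wrist":
        for i in range(1,nn):
            if s[i,4]>300:
                h=cv2.convexHull(max(cv2.findContours((l==i).astype(np.uint8),0,2)[0],key=len))[:,0];P=np.float32([onz(n,p,.03,st)[:2] for p in h])
                print(n,s[i],cv2.approxPolyDP(P,.012,True).reshape(-1,2).round(3).tolist())
    else: # gear dark blob centre near the tray, at gear mid height
        u,v=proj(n,np.array([.476,-.342,.06])).astype(int);print(n,u,v);cv2.imwrite(f"pics/t{n}.png",im)
E
```

```text
time_s: 20.27
tool_pos: [0.4761, -0.3413, 0.0705]
tool_rot: [0.0, 0.889, 0.457, 0.0]
force: [0.1, 0.6, -1.1]
width: 0.355
finger_force: 49.7
[ 0.1383472   0.63489054 -1.09234107]
scene 208 160
side 283 283
wrist [  122    70   303   228 28170] [[0.5590000152587891, -0.28200000524520874], [0.5339999794960022, -0.4269999861717224], [0.39899998903274536, -0.3409999907016754], [0.414000004529953, -0.25699999928474426]]
wrist [  26  249  106   97 5270] [[0.3610000014305115, -0.27399998903274536], [0.35899999737739563, -0.32100000977516174], [0.25200000405311584, -0.3149999976158142], [0.2549999952316284, -0.2680000066757202]]
wrist [516 274  44 105 700] [[0.6470000147819519, -0.515999972820282], [0.621999979019165, -0.6740000247955322], [0.5899999737739563, -0.5289999842643738]]
wrist [ 236  308   84   41 1577] [[0.4020000100135803, -0.38999998569488525], [0.4269999861717224, -0.3700000047683716], [0.4569999873638153, -0.41200000047683716]]
```

Tray corners from the wrist give centre (0.474,-0.342), side 147 mm: I am over it. Lower gently.

```bash
python3 -m pendant '-1 0 12 0 0 0;-1 0 25 0 0 0;-1 0 35 0 0 0;-1 0 41 0 0 0;-1 0 44 0 0 0;-1 0 45.5 0 0 0;-1 0 46 0 0 0;-1 0 46 0 0 0'; python3 -m pendant '0 0 0.5 0 0 0;0 0 1 0 0 0;0 0 1 0 0 0'
```

```text
time_s: 21.48
tool_pos: [0.4749, -0.3426, 0.0243]
tool_rot: [0.0, 0.89, 0.456, 0.0]
force: [-0.2, -0.4, -1.5]
width: 0.346
finger_force: 49.7
time_s: 21.85
tool_pos: [0.4749, -0.3427, 0.0242]
tool_rot: [0.0, 0.89, 0.456, 0.0]
force: [-1.4, 0.2, 8.1]
width: 0.35
finger_force: 50.6
```

```bash
python3 -m pendant '0 0 -0.6 0 0 0;0 0 -0.6 0 0 0;0 0 -0.6 0 0 0;0 0 -0.6 0 0 0' 110 50; python3 -m pendant '0 0 -10 0 0 0;0 0 -30 0 0 0;0 0 -70 0 0 0;0 0 -120 0 0 0;-50 0 -150 0 0 0;-50 0 -150 0 0 0;-50 0 -150 0 0 0'
python3 mk.py w9|tail -1; python3 - <<'E'
from h import *
st=observe();im=read_camera("wrist");print(st["force"],st["tool_pos"])
u,v=proj("wrist",np.array([.474,-.342,.020]),st).astype(int);print(u,v)
dark=cv2.inRange(im,(0,0,0),(48,48,48));m=np.zeros_like(dark);T=rot(st["tool_rot"])
y0,y1=max(v-90,0),min(v+90,255);m[y0:y1,u-90:u+90]=dark[y0:y1,u-90:u+90]
nn,l,s,c=cv2.connectedComponentsWithStats(m)
for i in range(1,nn):
    if s[i,4]>600:
        P=np.float32([onz("wrist",p,.020,st)[:2] for p in np.argwhere(l==i)[:,::-1]]);print(s[i],cv2.minEnclosingCircle(P))
# other gears unchanged?
a=cv2.imread("pics/scene0.png").astype(int);b=read_camera("scene").astype(int);d=np.abs(a-b).max(2)
for k,(x,y) in dict(g13=(425,253),g19=(367,278),bottle=(302,285),sd=(295,172)).items():print(k,(d[y-20:y+20,x-20:x+20]>60).sum())
E
```

```text
time_s: 22.35
tool_pos: [0.4747, -0.3425, 0.0235]
tool_rot: [-0.0, 0.89, 0.456, -0.0]
force: [0.2, 0.2, 0.2]
width: 0.566
finger_force: 0.0
time_s: 23.22
tool_pos: [0.4456, -0.383, 0.1747]
tool_rot: [0.0, 0.89, 0.456, 0.001]
force: [0.6, 1.4, -0.6]
width: 0.569
finger_force: 0.0
238 -106
[ 0.08021208 -0.3499455   0.11614546] [ 0.44590765 -0.3821433   0.17399125]
281 140
[ 234   93   97   93 1589] ((0.4746863842010498, -0.3425746262073517), 0.04453747719526291)
g13 0
g19 0
bottle 0
sd 682Traceback (most recent call last):
  File "mk.py", line 9, in <module>
    d=cv2.fitLine(P,cv2.DIST_HUBER,0,.01,.01).ravel();print(len(xs),P.mean(0),"line dir",np.degrees(np.arctan2(d[1],d[0])))
      ~~~~~~~~~~~^^^^^^^^^^^^^^^^^^^^^^^^^^^^
cv2.error: OpenCV(4.12.0) /io/opencv/modules/imgproc/src/linefit.cpp:618: error: (-215:Assertion failed) npoints2 >= 0 || npoints3 >= 0 in function 'fitLine'
```

```bash
python3 - <<'E'
from h import *
for n in("scene","side"):
    a=cv2.imread(f"pics/{n}0.png");b=read_camera(n)
    for im in(a,b):
        g=im.astype(int);red=(g[...,2]>110)&(g[...,1]<50)&(g[...,0]<60)
        ys,xs=np.nonzero(red);k=(np.abs(xs-(285 if n=="scene" else 232))<25)&(np.abs(ys-(178 if n=="scene" else 243))<15)
        print(n,k.sum(),xs[k].mean() if k.any() else 0,ys[k].mean() if k.any() else 0)
    g=b.astype(int);u,v=proj(n,np.array([.579,-.133,.065])).astype(int);q=(g[...,2]-g[...,1])[v-8:v+8,u-8:u+8];y,x=np.nonzero(q>40)
    if len(x):e=onz(n,(x.mean()+u-8,y.mean()+v-8),.0656);print("mark",e-[.579,-.133,0],len(x))
E
```

```text
scene 128 283.6953125 175.9453125
scene 85 279.49411764705883 178.21176470588236
mark [0.01342833 0.00197834 0.0656    ] 2
side 86 230.1046511627907 241.91860465116278
side 31 237.93548387096774 242.74193548387098
```

```bash
python3 - <<'E'
from h import *
for n,c in(("scene",(285,178)),("side",(232,243))):
    for im in(cv2.imread(f"pics/{n}0.png"),read_camera(n)):
        h=cv2.cvtColor(im,cv2.COLOR_BGR2HSV);m=((h[...,0]<6)|(h[...,0]>174))&(h[...,1]>150)&(h[...,2]>35)
        ys,xs=np.nonzero(m);k=(np.abs(xs-c[0])<25)&(np.abs(ys-c[1])<15)
        print(n,k.sum(),xs[k].mean(),ys[k].mean())
E
```

```text
scene 181 283.37016574585635 176.8950276243094
scene 184 283.33152173913044 176.83695652173913
side 179 229.55307262569832 242.0
side 87 235.75862068965517 242.5632183908046
```

The screwdriver has not moved; it was only in the arm's shadow. Handing in.

```bash
python3 -c "
from cell import *
print(sign_off())"
```

```text
the job is handed in; nothing more can be done
None
```

I handed the job in at about 23 s: the 16-tooth gear was meshed fully home on the post and rolled about half a turn until the red line pointed to the +x side (within about 4°), then set flat in the blue tray; the other gears, bottle and screwdriver are where they were.

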